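Cap the vial and hold the sprung forceps at their gap mark above it

ROBOT

A 6-joint arm with a two-finger parallel gripper is mounted at the origin on a cart in front of the work surface, level with it; the furniture and walls round the work are solid. World frame = base frame: x ahead of the robot, y to its left, z up, the work surface at z = 0. Lengths are in m, angles in rad, forces in N, time in s.
With the tool pointing down it reaches from about 0.325 to 0.9 m from the base axis. Payload 6.1 kg.
Tool frame: the origin (TCP) lies at the very end of the fingers, on their centre line; the grasp point (between the pads) lies 19 mm behind it; z points along the fingers, y is the direction in which the jaws open and shut (so a half turn about z gives the same grasp; the last joint's range is limited). The gripper opens to 85 mm and grips with 20 to 120 N. Pads are 22 mm wide; open, the fingers measure 114 mm over their backs; the gripper's body (76 mm by 85 mm) begins 54 mm behind the grasp point. The pads swing forward as they close: fully open they stand 13 mm farther back than shut.
Start: joints at [-1.325, 0.22, 1.526, -0, 1.395, -0.126], TCP at [0.227, -0.582, 0.231] pointing down, gripper open.
Joint ranges: [-2.98, 2.98], [-0.91, 2.08], [0.09, 2.57], [-1.24, 4.39], [0.2, 2.65], [-2.68, 2.68]. Speed limits (rad/s): [2.57, 2.57, 3.01, 3.14, 3.14, 3.14].

INTERFACE

Orientations are given as a rotation vector (axis times angle).
In Python, from workcell import * gives the robot as it stands. The module is installed in compiled form; this text tells all that it offers.
- The arm moves only by the shell command python3 -m handwheel 'ROWS' [OPENING]. ROWS is JSON, a list of rows, each a list of 6 numbers: the shift along the tool's x, y, z in mm, then the turn, a rotation vector about the tool's x, y, z in rad. In form: [[dx, dy, dz, rx, ry, rz], ...]. A call has exactly 10 rows; each row is the pose to reach, as a shift and turn from the pose commanded when the call began, along the tool's axes at that moment; what a row does not reach only later rows make up. A row lasts 1/10 s, in which the tool goes at most 50 mm and 8.59 degrees, less where a joint would pass 70% of its speed; a pose out of reach is approached as far as the arm can. A call with a gripper value outside its range is refused whole. OPENING is the opening, from 0 (shut) to 1 (fully open), set as the call begins (- or left out, the last holds). The fingers move at their own pace and stop on an object; the grip force is fixed at half the most. Time passes only in rows, so rows that repeat a pose let the fingers close, or fill a call up. It gives the time, the measured TCP pose, the force and the opening at its end, in the units of the state.
- state(): the state, without advancing time (a new reading comes with each control period).
- capture(name): name is "side" or "top" or "wrist"; returns the picture (420x560x3 uint8, red, green, blue); there is no depth.
- camera_params(name): a dict with "K" (3x3 intrinsics, pixels), "cam_to_world" (4x4, takes a point from camera to world coordinates). Camera axes: x right, y up, looking along -z (the intrinsics and any distortion apply to the point x, -y, -z); pixel columns grow to the right and rows downward; lengths in m; the calibration is good to about 2 mm. A picture is of the moment at which its call begins: read the wrist's pose just before it. camera_params takes no time and is no camera call; for the wrist camera it gives the pose at the moment of the call.
- hand_in(): hands the job in, once; it reports no verdict.
The state is a dict: "time_s": time; "joints": joint angles; "qvel": joint speeds; "tau": joint torques, N m; "eef_pos": TCP position; "eef_rot": TCP orientation; "force": force on the tool from outside, world axes, zero at the start; "wrist_torque": the same for the moment, N m; "grip_width": opening from 0.0 (shut) to 1.0 (fully open).
Only numpy, scipy, OpenCV 4.12 (cv2) and the standard library are available. Lean on these libraries where they do the work, as an engineer would, in place of code of your own. Each camera call takes 0.05 s, during which the arm holds its last target.

TASK

Get the capped vial ready to be lifted: first press its blue cap down until it is fully home on the vial. Then take the sprung forceps off their rest by the black grip plates and squeeze them until the red pointer line on one arm lies on the green mark of the scale bar (tips 30 mm apart). Finish while holding the forceps steady at that gap, level, with the tips two to five centimetres above the cap and one tip on either side of it; do not put them down or let go, and leave the crucible, the tin and the USB stick alone.

Things in the scene. Friction and masses are not known exactly. Their poses are not given: they have to be found in the camera images.
- vial_holder: Aluminium block 58 x 58 x 30 mm, fixed to the bench, with one amber vial (22 mm across) standing upright in its middle. Origin: centre of its underside, on the bench, on the vial's axis; z up.
- cap_top (a point): Centre of the top of the vial's blue push-on cap (23 mm across, 12 mm high). It is 58 mm above the bench when the cap is home and up to 64 mm at the start; a red neck ring shows under the cap until it is home.
- vial_cap (a joint): How far the cap has been pushed down, m: 0 to 0.002 at the start (proud), 0.006 fully home. It takes about 5 N to push, stays where it is left, and stops hard at 0.006.
- forceps_rest: Rest fixed to the bench: blue base plate 185 x 60 x 6 mm, two grey supports 30 mm high: the rear one (26 mm long, at x = -88 mm, with cheeks up to 39 mm beside the forceps' butt) and the front one (10 mm long, 66 mm wide, at x = +50 mm). Only the base plate lies between them. Origin: on the bench, below the forceps' grip plates; x towards the tips.
- forceps: Steel sprung forceps, 168 mm long, 70 g, balanced at the grip plates, loose on the rest, underside 30 mm above the bench. Origin: underside, midway between the grip plates. x points to the tips (ends at x = +65 mm; butt end at -103 mm), y to the left arm, z up. Black ribbed grip plates (36 mm long, z = 0 to 13 mm) on the arms' outer faces at x = 0: 50 mm over their outsides when open, 33 mm at the marked gap.
- tip_left (a point): Inner face of the left (+y) arm's tip, at half the arm's height (6.5 mm above the forceps' underside). Its distance from tip_right is the tip gap: 58 mm when open, 30 mm at the mark.
- tip_right (a point): Inner face of the right (-y) arm's tip, at half the arm's height.
- forceps_left: Left arm, 3 mm thick, 11 mm high; origin at its pivot in the butt (x = -90, y = +6 mm of the forceps). Carries on top, at x = +38 mm of the forceps, a white scale bar across the right arm, with a 5 mm wide green mark. Squeezing at the plates takes 3 N at first, 6 N at the mark; the arms spring open when let go.
- forceps_right: Right arm, as the left one; origin at its pivot (x = -90, y = -6 mm of the forceps). Its red pointer line lies on the green mark while the tip gap is 27 to 33 mm. The tip gap changes about 1.7 times as much as the width over the grip plates.
- crucible: White porcelain crucible, 41 mm across, 28 mm high, loose; a bystander. Origin: centre of its underside.
- tin: Whitish round tin, 65 mm across, 53 mm high, loose; a bystander. Origin: centre of its underside.
- usb: Blue USB stick, 16 x 51 x 8 mm, loose on the bench; a bystander. Origin: centre of its underside.
There are look-alikes about, which are no part of the job. What is shaped like the vial_holder but brown or purple is not meant.

How it is judged:
By the outcome, as a careful person would: the job done as asked, in the order asked, and still so for the second after the job is handed in, while the arm keeps its last pose, push and grip.
It also fails if it takes over 58 s, if anything falls off the work surface, if the arm or the gripper's body presses on something with over 40 N, if the wrist force passes 120 N, or if a joint passes its speed limit or range.

## Working session

There is one attempt and no reset: what is moved stays moved. The work goes in short steps, Python scripts to look and compute and a shell command to move; the robot and the scene stay as the last step left them, time stands still between calls to the robot, and variables do not carry over. Pictures are saved under pics/ and viewed, and the job is handed in when it is done.

```bash
mkdir -p pics
cat > h.py <<'E'
from workcell import *
import numpy as np, cv2
from scipy.spatial.transform import Rotation as R
def snap(n,f):
    im=capture(n); cv2.imwrite('pics/'+f,cv2.cvtColor(im,cv2.COLOR_RGB2BGR)); return im
def ray(p,uv):
    K=np.array(p['K']);T=np.array(p['cam_to_world'])
    d=np.linalg.inv(K)@np.array([uv[0],uv[1],1.]); d=T[:3,:3]@np.array([d[0],-d[1],-d[2]])
    return T[:3,3],d
def onz(p,uv,z):
    o,d=ray(p,uv); return o+d*(z-o[2])/d[2]
def proj(p,X):
    K=np.array(p['K']);T=np.array(p['cam_to_world'])
    c=np.linalg.inv(T)@np.append(X,1); q=K@np.array([c[0],-c[1],-c[2]]); return q[:2]/q[2]
E
python3 - <<'E'
from h import *
for n in ('top','side'):
    snap(n,n+'0.png'); p=camera_params(n); print(p)
s=state(); print(s['time_s'],s['eef_pos'],s['eef_rot'],s['force'],s['grip_width'])
E
```

```text
{'K': array([[488.73849991,   0.        , 277.98645905],
       [  0.        , 488.73849991, 201.32024105],
       [  0.        ,   0.        ,   1.        ]]), 'cam_to_world': array([[-0.08387301,  0.9672072 , -0.2397406 ,  0.31303632],
       [-0.99647578, -0.08168925,  0.01904976, -0.13475342],
       [-0.00115917,  0.24049346,  0.97065007,  1.00252628],
       [ 0.        ,  0.        ,  0.        ,  1.        ]])}
{'K': array([[470.19526141,   0.        , 272.93730697],
       [  0.        , 470.19526141, 211.95622182],
       [  0.        ,   0.        ,   1.        ]]), 'cam_to_world': array([[ 0.99944247,  0.03058962, -0.01337995,  0.53019192],
       [-0.0292392 ,  0.6084317 , -0.79306743, -0.98241067],
       [-0.01611885,  0.79301649,  0.60898689,  0.71411944],
       [ 0.        ,  0.        ,  0.        ,  1.        ]])}
0.1 [ 0.2269271  -0.58176714  0.23030884] [-3.08574223e+00 -5.80383055e-01  1.62206395e-04] [-0.61067856  0.20135593  0.2749237 ] 1.0019028405140542
```

View pics/top0.png

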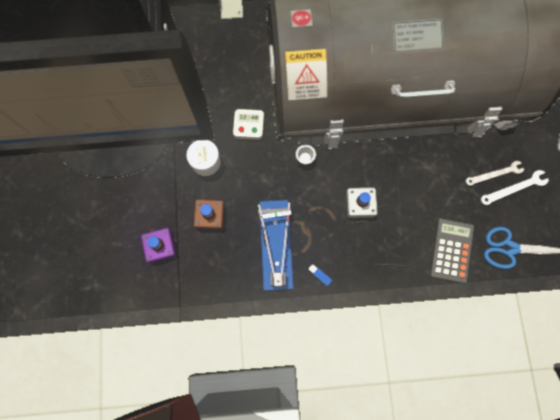

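View pics/side0.png

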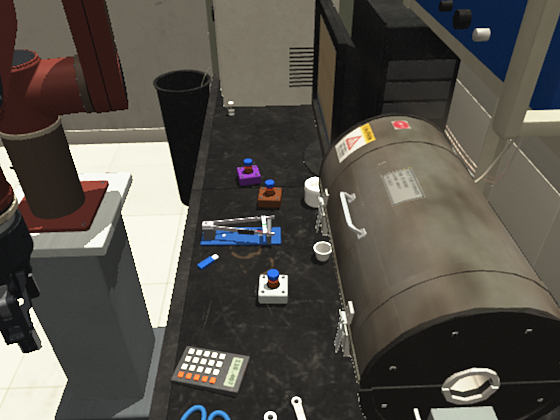

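Candidates for the holder in the top view: purple (157,245), brown (209,214) and bare aluminium (362,202). The aluminium one is the match. The forceps on the blue rest run from (278,280), the butt, to (275,205), the tips. I'll confirm both in crops.

Run:
```python
from h import *
t=cv2.imread('pics/top0.png'); s=cv2.imread('pics/side0.png')
a=cv2.resize(t[180:225,340:385],(400,400),interpolation=cv2.INTER_CUBIC)
b=cv2.resize(s[260:310,250:300],(400,400),interpolation=cv2.INTER_CUBIC)
cv2.imwrite('pics/c1.png',np.hstack([a,b]))
a=cv2.resize(t[195:295,245:310],(390,600),interpolation=cv2.INTER_CUBIC)
b=cv2.resize(s[205:255,195:290],(400,210),interpolation=cv2.INTER_CUBIC)
o=np.zeros((600,800,3),np.uint8);o[:,:390]=a;o[:210,400:]=b
cv2.imwrite('pics/c2.png',o)
# blobs of blue
for n,im in(('top',t),('side',s)):
    h=cv2.cvtColor(im,cv2.COLOR_BGR2HSV)
    m=cv2.inRange(h,(100,150,90),(125,255,255))
    k,l,st,c=cv2.connectedComponentsWithStats(m)
    for i in range(1,k):
        if st[i,4]>40: print(n,st[i],c[i])
```

```text
top [360 194   9   9  65] [364.26153846 197.76923077]
top [149 238   9   9  50] [152.32 241.76]
top [315 270  15  14  96] [322.09375    276.55208333]
side [243 158  10   6  44] [247.43181818 160.56818182]
side [265 179  10   8  53] [269.54716981 182.03773585]
side [237 227  25   3  47] [251.93617021 227.61702128]
side [271 227  10  17 150] [275.94       235.33333333]
side [200 230  67  15 617] [234.43111831 238.76985413]
side [197 256  18  13 105] [205.05714286 262.2       ]
side [267 269  12  11  97] [272.74226804 273.34020619]
side [180 405  27  15 194] [195.07216495 411.84536082]
side [207 410  24  10 131] [218.35877863 414.61832061]
```

View pics/c1.png

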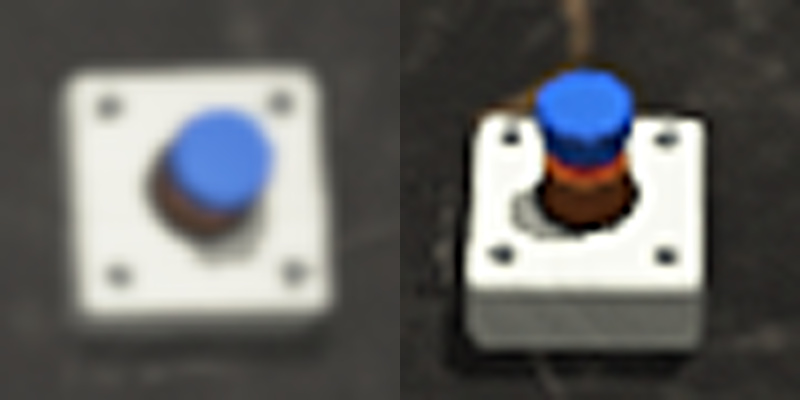

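View pics/c2.png

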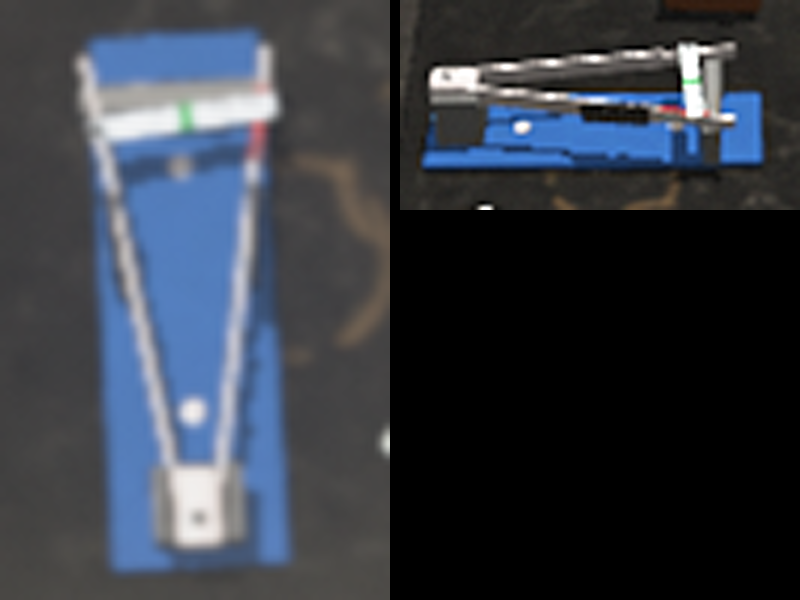

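Run:
```python
from h import *
P=camera_params('top');S=camera_params('side')
print('cap top',onz(P,(364.4,197.8),.063),'side',onz(S,(272.9,272.5),.063))
# two-view
o1,d1=ray(P,(364.4,197.8));o2,d2=ray(S,(272.9,272.5))
A=np.stack([d1,-d2],1);x=np.linalg.lstsq(A,o2-o1,rcond=None)[0];print(o1+x[0]*d1,o2+x[1]*d2)
c=[(340+u*.1125,180+v*.1125) for u,v in((68,72),(318,68),(330,310),(80,315))]
q=np.array([onz(P,k,.03) for k in c]);print('holder',q,q.mean(0))
f=lambda u,v:(245+u/6,195+v/6)
L=onz(P,f(82,52),.041);Rr=onz(P,f(265,48),.041);B=onz(P,f(200,547),.042)
print('tips',L,Rr,np.linalg.norm(L-Rr),'butt',B)
m=(L+Rr)/2;d=m-B;print('len',np.linalg.norm(d),'yaw',np.arctan2(d[1],d[0]),'orig',B+d/np.linalg.norm(d)*.103, m-d/np.linalg.norm(d)*.065)
q=np.array([onz(P,f(*k),.006) for k in((88,38),(257,30),(290,565),(113,570))]);print('base',q)
a=(q[0]+q[1])/2-(q[2]+q[3])/2;print(np.linalg.norm(a),np.arctan2(a[1],a[0]),q.mean(0))
for n in('rear','front'):pass
g=lambda u,v:(195+(u-400)*95/400,205+v*50/210)
L=onz(S,g(733,48),.041);Rr=onz(S,g(733,119),.041);print('side tips',L,Rr)
s=state();M=R.from_rotvec(s['eef_rot']).as_matrix();print(M.round(3)); print(s['joints'])
```

```text
cap top [ 0.53783246 -0.32459742  0.063     ] side [ 0.53876413 -0.32796797  0.063     ]
[ 0.53852209 -0.32517983  0.06011773] [ 0.53880134 -0.32512752  0.06017397]
holder [[ 0.56914829 -0.2994393   0.03      ]
 [ 0.56521919 -0.35738276  0.03      ]
 [ 0.50793116 -0.35254234  0.03      ]
 [ 0.51158277 -0.29536597  0.03      ]] [ 0.53847035 -0.32618259  0.03      ]
tips [ 0.54893839 -0.1142387   0.041     ] [ 0.54512587 -0.1758906   0.041     ] 0.06176966781440589 butt [ 0.38112989 -0.14004323  0.042     ]
len 0.16598123003390225 yaw -0.030258089206719224 orig [ 0.48408087 -0.14315928  0.04137945] [ 0.48206306 -0.14309821  0.04139161]
base [[ 0.56237867 -0.11596058  0.006     ]
 [ 0.56027511 -0.17517539  0.006     ]
 [ 0.37521148 -0.16979913  0.006     ]
 [ 0.37854435 -0.110555    0.006     ]]
0.18452774006932482 -0.029218832043342916 [ 0.4691024  -0.14287252  0.006     ]
side tips [ 0.54715047 -0.12300117  0.041     ] [ 0.54525336 -0.18381059  0.041     ]
[[ 0.932  0.363 -0.   ]
 [ 0.363 -0.932  0.002]
 [ 0.    -0.002 -1.   ]]
[-1.32508800e+00  2.21149189e-01  1.52749407e+00  1.09993256e-06
  1.39469644e+00 -1.26118676e-01]
```

```bash
python3 -m handwheel '[[20,-6,5,0,0,0.02],[60,-20,15,0,0,0.06],[105,-35,30,0,0,0.11],[153,-50,45,0,0,0.16],[200,-66,60,0,0,0.21],[247,-81,75,0,0,0.26],[294,-97,90,0,0,0.31],[338,-111,100,0,0,0.36],[370,-122,110,0,0,0.4],[384,-126,115,0,0,0.4]]' 0
```

```text
time_s: 1.1
eef_pos: [0.5406, -0.3217, 0.1144]
eef_rot: [-3.139, 0.04, 0.002]
force: [-1.4, 0.4, -0.3]
grip_width: -0.001
```

Run:
```python
from h import *
s=state();M=R.from_rotvec(s['eef_rot']).as_matrix();print(M.round(4),s['eef_pos'],s['force'])
a=snap('wrist','w1.png');p=camera_params('wrist')
b=snap('side','s1.png')
cv2.imwrite('pics/s1c.png',cv2.resize(b[180:320,200:340,::-1],(600,600),interpolation=cv2.INTER_CUBIC))
print(M.T@(np.array([.5385,-.3255,.0])-s['eef_pos']))
```

```text
[[ 0.9997 -0.0255 -0.0015]
 [-0.0255 -0.9997  0.0023]
 [-0.0015 -0.0023 -1.    ]] [ 0.54062398 -0.32174658  0.11441784] [-1.43085489  0.42583131 -0.30664431]
[-0.00185034  0.00406877  0.11441182]
```

View pics/w1.png

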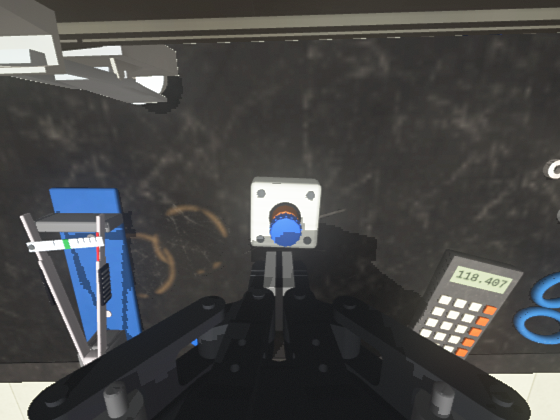

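View pics/s1c.png

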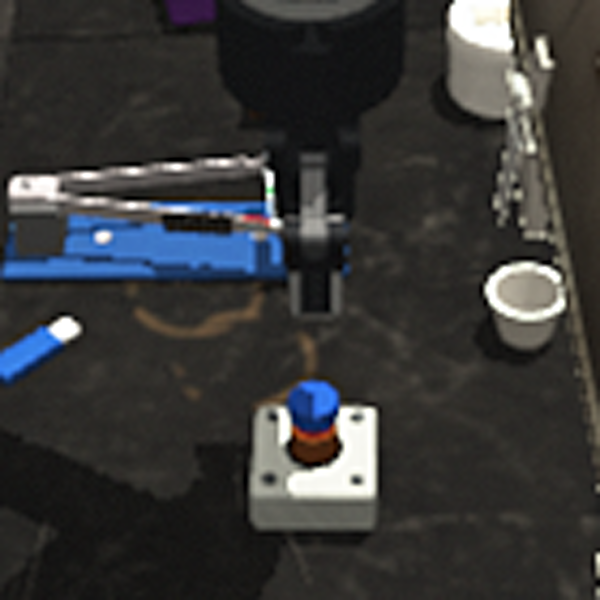

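The closed fingers are just above the cap. The red neck ring still shows in the side crop at (315,432), so the cap is proud. I'll come down now.

```bash
python3 - <<'E'
from h import *
p=camera_params('wrist');print(onz(p,(286,231),.063),state()['eef_pos'])
E
python3 -m handwheel '[[-1,2,8,0,0,0],[-2,4,18,0,0,0],[-2,4,28,0,0,0],[-2,4,36,0,0,0],[-2,4,42,0,0,0],[-2,4,46,0,0,0],[-2,4,48,0,0,0],[-2,4,49,0,0,0],[-2,4,50,0,0,0],[-2,4,50,0,0,0]]' 0
```

```text
[ 0.53847352 -0.32810184  0.063     ] [ 0.53950387 -0.32339264  0.11475726]
time_s: 2.2
eef_pos: [0.5371, -0.3294, 0.0665]
eef_rot: [3.141, -0.044, 0.001]
force: [-0.8, 0.6, 0.1]
grip_width: -0.002
```

```bash
python3 -m handwheel '[[1,-2,0,0,0,0],[1,-2,1,0,0,0],[1,-2,2,0,0,0],[1,-2,3,0,0,0],[1,-2,4,0,0,0],[1,-2,5,0,0,0],[1,-2,6,0,0,0],[1,-2,7,0,0,0],[1,-2,7,0,0,0],[1,-2,7,0,0,0]]' 0
python3 - <<'E'
from h import *
b=snap('side','s2.png')
cv2.imwrite('pics/s2c.png',cv2.resize(b[230:310,230:310,::-1],(600,600),interpolation=cv2.INTER_CUBIC))
E
```

```text
time_s: 3.2
eef_pos: [0.538, -0.3274, 0.0594]
eef_rot: [3.141, -0.044, 0.0]
force: [-1.7, 1.1, 4.6]
grip_width: 0.0
```

View pics/s2c.png

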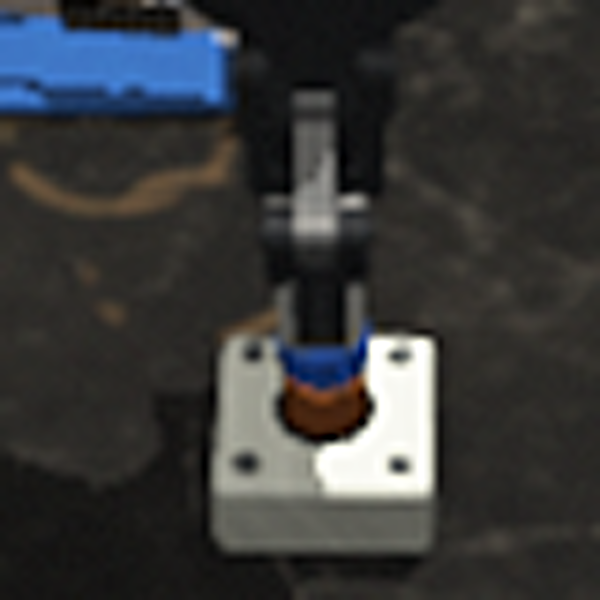

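The fingers are pushing at about 4.6 N and the cap is moving. I'll continue to the hard stop, which should show as a rise in force.

```bash
python3 -m handwheel '[[0,0,0.5,0,0,0],[0,0,1,0,0,0],[0,0,1.5,0,0,0],[0,0,2,0,0,0],[0,0,2.5,0,0,0],[0,0,2.5,0,0,0],[0,0,2.5,0,0,0],[0,0,2.5,0,0,0],[0,0,2.5,0,0,0],[0,0,2.5,0,0,0]]' 0
```

```text
time_s: 4.25
eef_pos: [0.538, -0.3274, 0.058]
eef_rot: [3.141, -0.044, -0.0]
force: [-5.7, 3.3, 13.2]
grip_width: -0.0
```

```bash
python3 -m handwheel '[[0,0,0.5,0,0,0],[0,0,1,0,0,0],[0,0,1,0,0,0],[0,0,1,0,0,0],[0,0,1,0,0,0],[0,0,1,0,0,0],[0,0,0.5,0,0,0],[0,0,-2,0,0,0],[0,0,-6,0,0,0],[0,0,-12,0,0,0]]' 0
python3 -m handwheel '[[0,0,-20,0,0,0],[0,0,-45,0,0,0],[0,0,-62,0,0,0],[0,30,-65,0,0,0],[0,0,-65,0,0,0],[0,-40,-65,0,0,0],[-10,-85,-65,0,0,0],[-30,-130,-65,0,0,0],[-50,-165,-65,0,0,0],[-55,-180,-65,0,0,0]]' 1
python3 - <<'E'
from h import *
b=snap('side','s3.png')
cv2.imwrite('pics/s3c.png',cv2.resize(b[210:310,190:310,::-1],(720,600),interpolation=cv2.INTER_CUBIC))
snap('wrist','w3.png');s=state();M=R.from_rotvec(s['eef_rot']).as_matrix();print(M.round(4),s['eef_pos'],s['force'])
E
```

```text
time_s: 5.25
eef_pos: [0.5376, -0.3271, 0.0681]
eef_rot: [-3.141, 0.044, 0.001]
force: [0.4, -0.3, -0.4]
grip_width: -0.0
time_s: 6.25
eef_pos: [0.4862, -0.1429, 0.1333]
eef_rot: [-3.14, 0.041, 0.003]
force: [0.6, -0.2, 0.1]
grip_width: 1.002
[[ 9.997e-01 -2.590e-02  4.000e-04]
 [-2.590e-02 -9.997e-01  0.000e+00]
 [ 4.000e-04 -0.000e+00 -1.000e+00]] [ 0.48781135 -0.14427472  0.13404907] [ 0.01113521 -1.20580936 -0.35484336]
```

View pics/s3c.png

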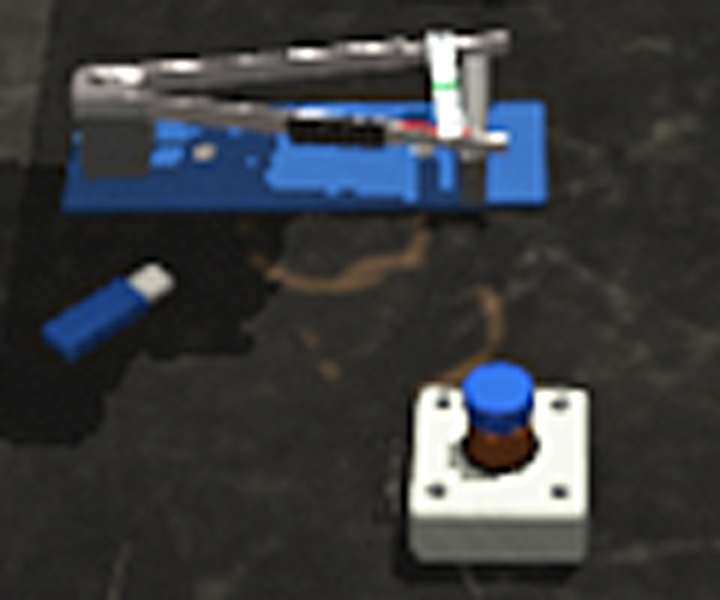

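View pics/w3.png

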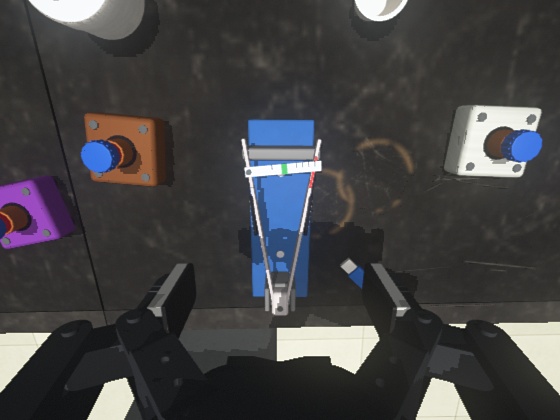

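The red ring is gone in the side crop at (500,432), so the cap is home. The forceps show clearly in the wrist view, with tips at (244,140) and (320,140) and the butt end at about (281,314). I'll measure from these.

Run:
```python
from h import *
p=camera_params('wrist');S=camera_params('side')
im=cv2.imread('pics/w3.png');cv2.imwrite('pics/w3c.png',cv2.resize(im[115:325,220:345],(357,600),interpolation=cv2.INTER_CUBIC))
L=onz(p,(244,140),.041);Rr=onz(p,(320,140),.041);B=onz(p,(281,314),.043);m=(L+Rr)/2;d=m-B;u=d/np.linalg.norm(d)
print(L,Rr,np.linalg.norm(L-Rr),B,np.linalg.norm(d),np.arctan2(d[1],d[0]),m-.065*u,B+.103*u)
# near plate in side crop: outer face centre px (338,133)/6 ; 
print('right plate outer',onz(S,(190+338/6,210+133/6),.0365))
print('side tips',onz(S,(190+508/6,210+40/6),.041),onz(S,(190+508/6,210+138/6),.041))
print('cap side',onz(S,(190+500/6,210+383/6),.058))
print('cap wrist',onz(p,(523,145),.058))
s=state();print(s['eef_pos'])
```

```text
[ 0.54861277 -0.11787388  0.041     ] [ 0.54705343 -0.17821386  0.041     ] 0.06036012687260146 [ 0.38447314 -0.14344032  0.043     ] 0.16343704219078953 -0.028172899595852296 [ 0.48286375 -0.14621301  0.04179541] [ 0.48742456 -0.14634153  0.04173958]
right plate outer [ 0.4832516  -0.17140299  0.0365    ]
side tips [ 0.54846505 -0.12396358  0.041     ] [ 0.54657434 -0.18272578  0.041     ]
cap side [ 0.53956994 -0.32664673  0.058     ]
cap wrist [ 0.54104311 -0.32648868  0.058     ]
[ 0.48781135 -0.14427472  0.13404907]
```

View pics/w3c.png

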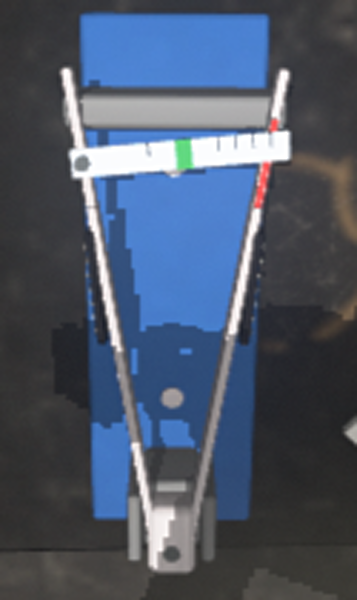

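```bash
python3 -m handwheel '[[-2,1,10,0,0,0.003],[-4,1.5,25,0,0,0.003],[-4,1.5,40,0,0,0.003],[-4,1.5,55,0,0,0.003],[-4,1.5,70,0,0,0.003],[-4,1.5,83,0,0,0.003],[-4,1.5,94,0,0,0.003],[-4,1.5,100,0,0,0.003],[-4,1.5,104,0,0,0.003],[-4,1.5,104,0,0,0.003]]' 1
python3 - <<'E'
from h import *
snap('wrist','w4.png');b=snap('side','s4.png')
cv2.imwrite('pics/s4c.png',cv2.resize(b[180:270,180:300,::-1],(800,600),interpolation=cv2.INTER_CUBIC))
s=state();print(s['eef_pos'],s['force'])
E
```

```text
time_s: 7.35
eef_pos: [0.4839, -0.1473, 0.0295]
eef_rot: [-3.141, 0.049, 0.001]
force: [-0.0, 0.0, -0.6]
grip_width: 0.998
[ 0.48447178 -0.14745633  0.03026576] [-0.3388629  -0.27733091 -0.34668735]
```

View pics/w4.png

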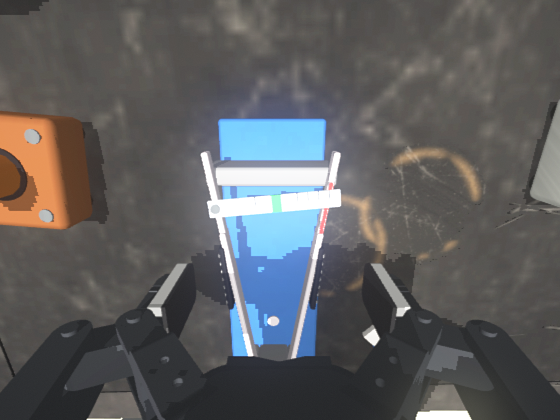

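View pics/s4c.png

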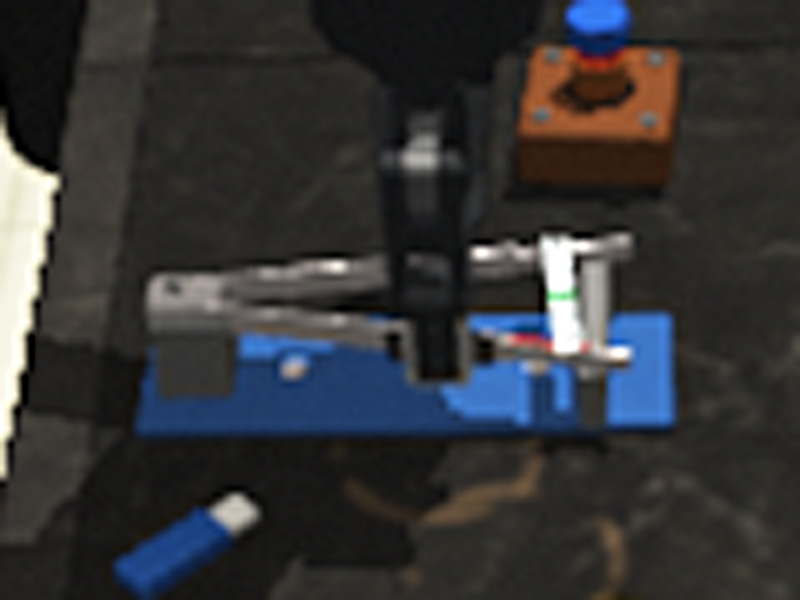

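Run:
```python
from h import *
p=camera_params('wrist')
L=onz(p,(207,155),.041);Rr=onz(p,(336,154),.041)
print(L,Rr,(L+Rr)/2, np.linalg.norm(L-Rr))
a=onz(p,(222,280),.041);b=onz(p,(318,280),.041);print(a,b,(a+b)/2)
s=state();print(s['eef_pos']);M=R.from_rotvec(s['eef_rot']).as_matrix();print(M.round(4))
print(proj(p,s['eef_pos']))
```

```text
[ 0.54776079 -0.11637829  0.041     ] [ 0.54639449 -0.17472471  0.041     ] [ 0.54707764 -0.1455515   0.041     ] 0.05836240989747302
[ 0.48299925 -0.11725237  0.041     ] [ 0.48139898 -0.16731507  0.041     ] [ 0.48219911 -0.14228372  0.041     ]
[ 0.48447178 -0.14745633  0.03026576]
[[ 9.995e-01 -3.110e-02  8.000e-04]
 [-3.110e-02 -9.995e-01 -4.000e-04]
 [ 8.000e-04  4.000e-04 -1.000e+00]]
[279.68723148 265.61536423]
```

```bash
python3 -m handwheel '[[-1,-2,2,0,0,0.003],[-2,-3.5,5,0,0,0.003],[-2,-3.5,8,0,0,0.003],[-2,-3.5,11,0,0,0.003],[-2,-3.5,13,0,0,0.003],[-2,-3.5,13.5,0,0,0.003],[-2,-3.5,13.5,0,0,0.003],[-2,-3.5,13.5,0,0,0.003],[-2,-3.5,13.5,0,0,0.003],[-2,-3.5,13.5,0,0,0.003]]' 1
python3 -m handwheel '[[0,0,0,0,0,0],[0,0,0,0,0,0],[0,0,0,0,0,0],[0,0,0,0,0,0],[0,0,0,0,0,0],[0,0,0,0,0,0],[0,0,0,0,0,0],[0,0,0,0,0,0],[0,0,0,0,0,0],[0,0,0,0,0,0]]' 0.5
python3 - <<'E'
from h import *
snap('wrist','w5.png');b=snap('side','s5.png')
cv2.imwrite('pics/s5c.png',cv2.resize(b[180:270,180:300,::-1],(800,600),interpolation=cv2.INTER_CUBIC))
s=state();print(s['eef_pos'],s['force'],s['grip_width'])
E
```

```text
time_s: 8.45
eef_pos: [0.4822, -0.1438, 0.0164]
eef_rot: [3.141, -0.054, 0.0]
force: [1.1, 0.8, 0.4]
grip_width: 0.998
time_s: 9.45
eef_pos: [0.4829, -0.144, 0.0171]
eef_rot: [3.141, -0.054, 0.002]
force: [-0.7, -0.5, 5.4]
grip_width: 0.501
[ 0.48283565 -0.14401053  0.01704033] [-0.49862887 -0.25998771  5.07401648] 0.5026960170585905
```

View pics/w5.png

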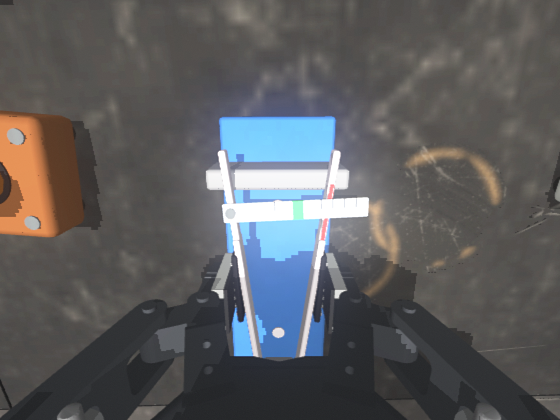

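View pics/s5c.png

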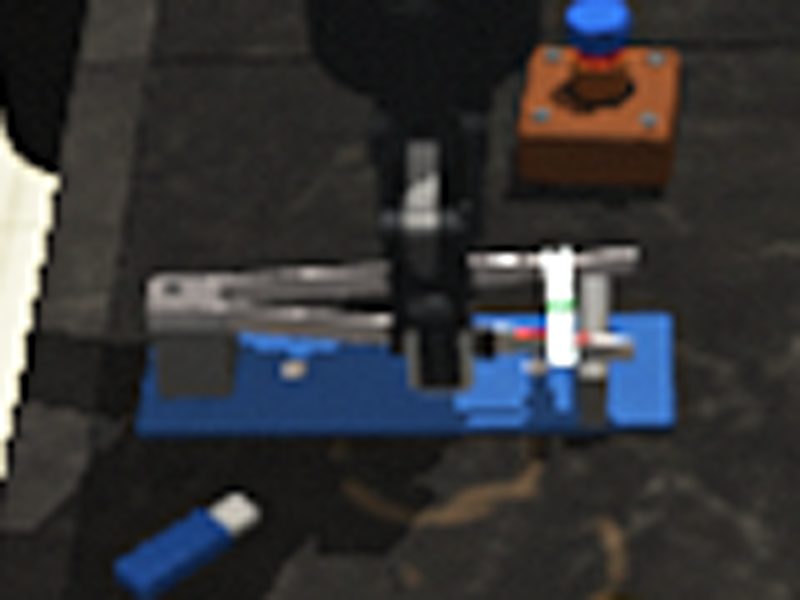

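The plates are gripped symmetrically and the red pointer is moving toward the green mark. The upward force is small: the pads swing forward as they close and push down on the forceps. I'll close further and ease up by 1 mm.

```bash
python3 -m handwheel '[[0,0,-0.3,0,0,0],[0,0,-0.6,0,0,0],[0,0,-1,0,0,0],[0,0,-1.5,0,0,0],[0,0,-1.5,0,0,0],[0,0,-1.5,0,0,0],[0,0,-1.5,0,0,0],[0,0,-1.5,0,0,0],[0,0,-1.5,0,0,0],[0,0,-1.5,0,0,0]]' 0.39
python3 - <<'E'
from h import *
b=snap('wrist','w6.png')
cv2.imwrite('pics/w6c.png',cv2.resize(b[140:260,200:360,::-1],(800,600),interpolation=cv2.INTER_CUBIC))
s=state();print(s['eef_pos'],s['force'],s['grip_width'],s['wrist_torque'])
E
```

```text
time_s: 10.55
eef_pos: [0.4823, -0.1438, 0.0179]
eef_rot: [3.141, -0.054, 0.001]
force: [1.6, -1.1, 3.6]
grip_width: 0.395
[ 0.48229003 -0.14378259  0.01788376] [ 1.3385603  -0.73473648  3.97221416] 0.39178241702546857 [-0.13242775 -0.3502403   0.07251484]
```

View pics/w6c.png

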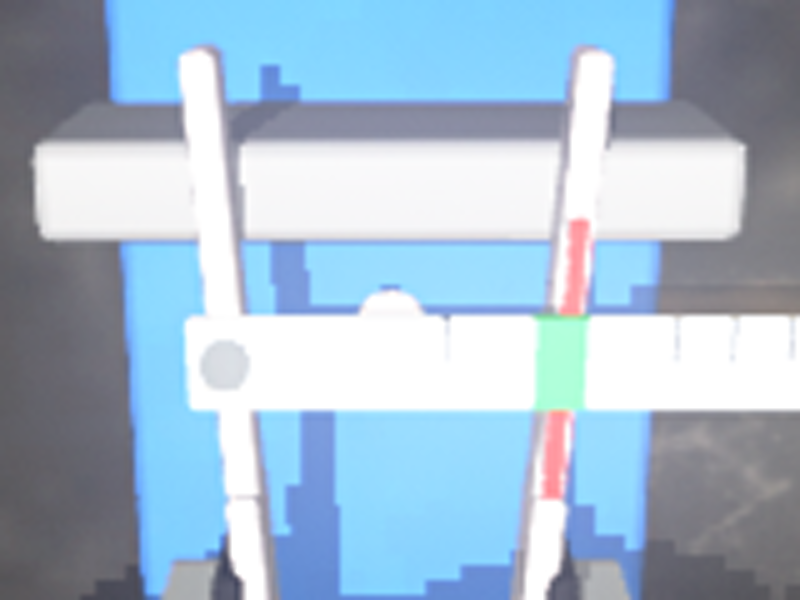

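The red pointer passes through the middle of the green mark, with the pointer at about 566 and the mark at about 562 in the crop. I'll lift slowly.

```bash
python3 -m handwheel '[[0,0,-2,0,0,0],[0,0,-5,0,0,0],[0,0,-9,0,0,0],[0,0,-14,0,0,0],[0,0,-20,0,0,0],[0,0,-27,0,0,0],[0,0,-34,0,0,0],[0,0,-40,0,0,0],[0,0,-44,0,0,0],[0,0,-45,0,0,0]]'
python3 - <<'E'
from h import *
b=snap('wrist','w7.png');c=snap('side','s7.png')
o=np.hstack([cv2.resize(b[140:280,200:360,::-1],(400,350)),cv2.resize(c[170:260,180:300,::-1],(400,350))])
cv2.imwrite('pics/c7.png',o)
s=state();print(s['eef_pos'],s['force'],s['grip_width'],s['wrist_torque'])
E
```

```text
time_s: 11.6
eef_pos: [0.4826, -0.1439, 0.0636]
eef_rot: [3.141, -0.054, 0.002]
force: [0.1, 0.1, 0.0]
grip_width: 0.394
[ 0.48219342 -0.14372979  0.0629388 ] [ 0.17231291  0.9777907  -0.38907987] 0.38752099011847735 [-0.01253111 -0.06299259 -0.0296281 ]
```

View pics/c7.png

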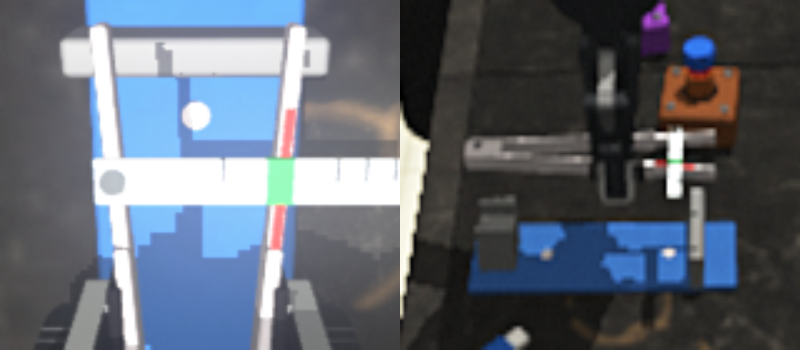

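Run:
```python
from h import *
p=camera_params('wrist');S=camera_params('side');s=state()
z=.0863
L=onz(p,(240,151.5),z);Rr=onz(p,(318.4,151.5),z);print(L,Rr,np.linalg.norm(L-Rr),(L+Rr)/2)
f=lambda u,v:(180+(u-400)*120/400,170+v*90/350)
print('side',onz(S,f(716,132),z),onz(S,f(716,170),z),'butt',onz(S,f(466,150),z))
M=R.from_rotvec(s['eef_rot']).as_matrix();print(s['eef_pos'],M.round(4))
print(M.T@(np.array([.5395,-.3262,0])-(L+Rr)/2))
print([proj(S,np.array([x,-.1439-.03*(x-.4825),.0863])) for x in (.3795,.4825,.5475)])
```

```text
[ 0.54814686 -0.12959816  0.0863    ] [ 0.5470542  -0.16156662  0.0863    ] 0.03198713090507106 [ 0.54760053 -0.14558239  0.0863    ]
side [ 0.54902073 -0.13554206  0.0863    ] [ 0.5478616 -0.171317   0.0863   ] butt [ 0.38194518 -0.1443071   0.0863    ]
[ 0.48219342 -0.14372979  0.0629388 ] [[ 9.994e-01 -3.420e-02  2.000e-04]
 [-3.420e-02 -9.994e-01 -1.000e-04]
 [ 2.000e-04  1.000e-04 -1.000e+00]]
[-0.00194196  0.1807813   0.08631559]
[array([198.848734 , 207.6589996]), array([245.05733597, 207.08378242]), array([274.26686915, 206.72017425])]
```

The forceps are off the rest and still on the mark. The arm centrelines at the tips are about 32 mm apart, so the gap is about 29–30 mm. Next I'll carry them over to the cap.

```bash
python3 -m handwheel '[[0,4,-4,0,0,0],[0,12,-8,0,0,0],[0,24,-11,0,0,0],[0,38,-12,0,0,0],[0,53,-12,0,0,0],[0,68,-12,0,0,0],[0,82,-12,0,0,0],[0,94,-12,0,0,0],[0,104,-12,0,0,0],[0,108,-12,0,0,0]]'
python3 -m handwheel '[[0,6,0,0,0,0],[0,16,0,0,0,0],[-1,28,0,0,0,0],[-1,40,0,0,0,0],[-2,52,0,0,0,0],[-2,61,0,0,0,0],[-2,68,0,0,0,0],[-2,72,0,0,0,0],[-2,73,0,0,0,0],[-2,73,0,0,0,0]]'
python3 - <<'E'
from h import *
b=snap('wrist','w8.png');c=snap('side','s8.png');d=snap('top','t8.png')
cv2.imwrite('pics/w8c.png',cv2.resize(b[120:270,190:390,::-1],(800,600),interpolation=cv2.INTER_CUBIC))
cv2.imwrite('pics/s8c.png',cv2.resize(c[210:310,180:300,::-1],(720,600),interpolation=cv2.INTER_CUBIC))
s=state();print(s['eef_pos'],s['eef_rot'],s['force'],s['grip_width'],s['wrist_torque'])
E
```

```text
time_s: 12.7
eef_pos: [0.4784, -0.2528, 0.0747]
eef_rot: [3.141, -0.055, -0.0]
force: [-0.6, 0.3, -0.1]
grip_width: 0.39
time_s: 13.7
eef_pos: [0.4739, -0.3244, 0.0747]
eef_rot: [-3.141, 0.054, 0.0]
force: [0.6, 0.2, -0.2]
grip_width: 0.391
[ 0.47398785 -0.32410298  0.07474208] [-3.14088158e+00  5.30240881e-02  2.50534510e-04] [ 0.61801407 -0.33280121 -0.76528354] 0.38949154950007425 [-0.0324644  -0.02532842  0.00809787]
```

View pics/w8c.png

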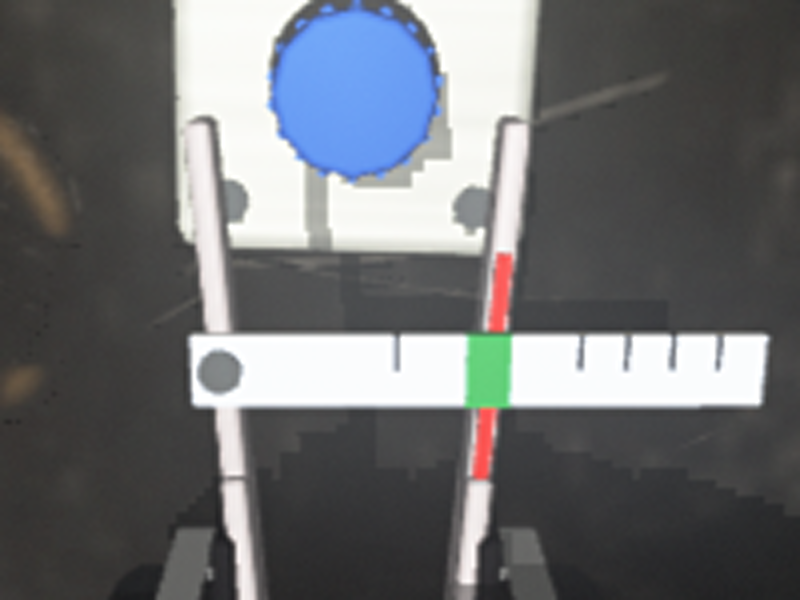

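View pics/s8c.png

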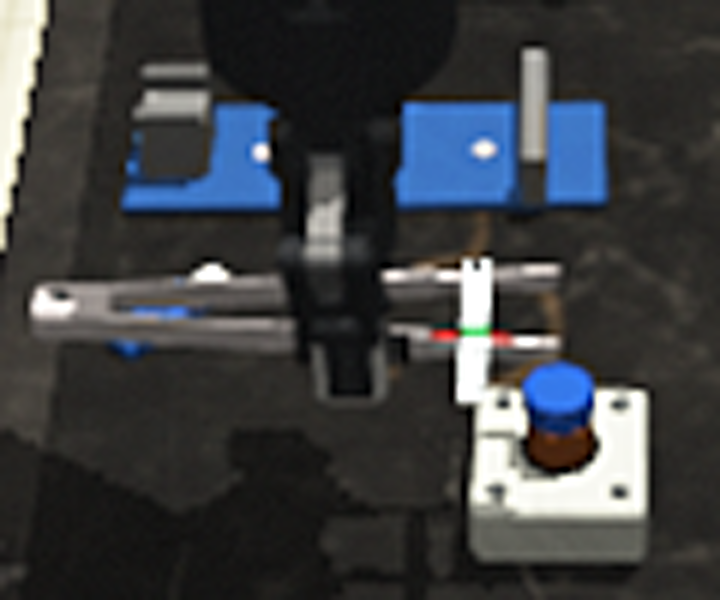

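View pics/t8.png

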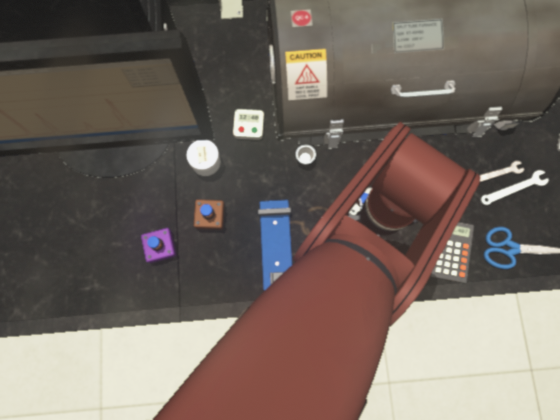

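Run:
```python
from h import *
p=camera_params('wrist');S=camera_params('side');s=state()
z=.0978
L=onz(p,(240,150.5),z);Rr=onz(p,(318.2,150.5),z);print(L,Rr,np.linalg.norm(L-Rr),(L+Rr)/2)
C=onz(p,(278.75,143.2),.058);print('cap',C)
C2=onz(S,(180+558/6,210+386/6),.058);print('cap side',C2)
g=lambda u,v:(180+u/6,210+v/6)
m=(L+Rr)/2
M=R.from_rotvec(s['eef_rot']).as_matrix();print(M.round(4))
print(M.T@(C-m), M.T@(C2-m))
# heights from side image: butt end top centre, tips (assume y known)
def height(uv,y):
    o,d=ray(S,uv);return o+d*(y-o[1])/d[1]
print('tipL',height(g(560,270),L[1]),'tipR',height(g(560,342),Rr[1]),'butt',height(g(60,296),-.321))
print('butt rear',height(g(34,300),-.321))
```

```text
[ 0.540299   -0.30994062  0.0978    ] [ 0.53922321 -0.34186316  0.0978    ] 0.0319406610040992 [ 0.5397611  -0.32590189  0.0978    ]
cap [ 0.53886277 -0.32578952  0.058     ]
cap side [ 0.53887822 -0.32798588  0.058     ]
[[ 9.994e-01 -3.380e-02 -2.000e-04]
 [-3.380e-02 -9.994e-01  3.000e-04]
 [-2.000e-04 -3.000e-04 -1.000e+00]]
[-8.95086910e-04 -7.16016971e-05  3.98001673e-02] [-0.00080551  0.00212298  0.03979958]
tipL [ 0.54060845 -0.30994062  0.09249201] tipR [ 0.53963463 -0.34186316  0.09130301] butt [ 0.38120737 -0.321       0.09836689]
butt rear [ 0.37277463 -0.321       0.09699428]
```

Plan position is right: the tip midpoint is within about 1–2 mm of the cap centre. To check level, I'll run the same side-view measurement on the level forceps at rest and compare.

Run:
```python
from h import *
S=camera_params('side')
def height(uv,y):
    o,d=ray(S,uv);return (o+d*(y-o[1])/d[1])[2]
a=cv2.imread('pics/s3.png');b=cv2.imread('pics/s8.png')
A=cv2.resize(a[205:250,195:285],(800,400),interpolation=cv2.INTER_CUBIC)
B=cv2.resize(b[240:285,180:270+10][:,:90],(800,400),interpolation=cv2.INTER_CUBIC)
B2=cv2.resize(b[240:285,190:280],(800,400),interpolation=cv2.INTER_CUBIC)
cv2.imwrite('pics/lv.png',cv2.resize(np.vstack([A,B]),(600,600)))
cv2.imwrite('pics/lvA.png',A);cv2.imwrite('pics/lvB.png',B)
```

```text
(no output)
```

View pics/lvA.png

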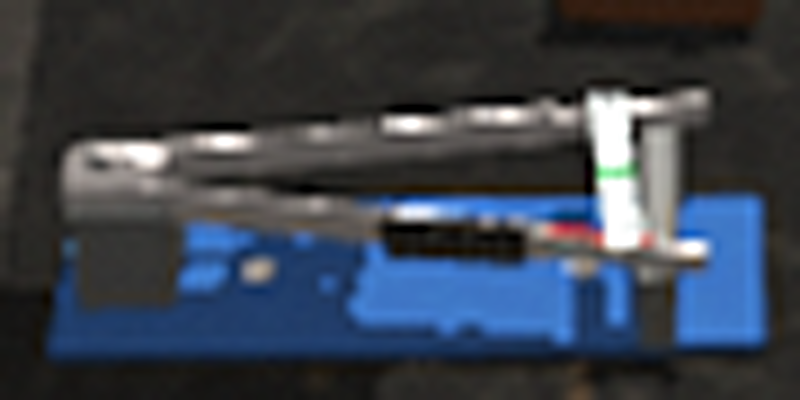

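View pics/lvB.png

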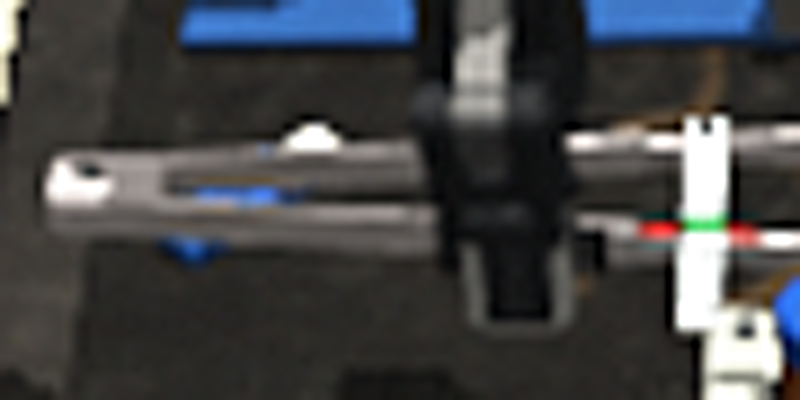

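Run:
```python
from h import *
S=camera_params('side')
def height(uv,y):
    o,d=ray(S,uv);return (o+d*(y-o[1])/d[1])
print('rest',height((205.9,222.4),-.1405),height((274.3,224.2),-.1458))
print('now',height((190.35,259.1),-.3205),height((273.3,261),-.3259))
p=camera_params('wrist')
```

```text
rest [ 0.39076185 -0.1405      0.0434641 ] [ 0.54685646 -0.1458      0.03624865]
now [ 0.38183301 -0.3205      0.09847816] [ 0.54005442 -0.3259      0.09168346]
```

By the same measurement, the butt-to-tip height difference is 7.2 mm at rest and 6.8 mm now. So the forceps are level to well under 1°. The tip centres are at about 0.092 m, roughly 34 mm above the cap. I'll settle the arm and take a last look.

```bash
python3 -m handwheel '[[0,0,0,0,0,0],[0,0,0,0,0,0],[0,0,0,0,0,0],[0,0,0,0,0,0],[0,0,0,0,0,0],[0,0,0,0,0,0],[0,0,0,0,0,0],[0,0,0,0,0,0],[0,0,0,0,0,0],[0,0,0,0,0,0]]'
python3 - <<'E'
from h import *
b=snap('wrist','w9.png')
cv2.imwrite('pics/w9c.png',cv2.resize(b[120:270,190:390,::-1],(800,600),interpolation=cv2.INTER_CUBIC))
a=cv2.imread('pics/w8.png')[...,::-1];print(np.abs(a.astype(int)-b)[120:270,190:390].mean())
s=state();print(np.abs(s['qvel']).max(),s['grip_width'])
E
```

```text
time_s: 14.85
eef_pos: [0.474, -0.3246, 0.0748]
eef_rot: [-3.141, 0.054, -0.0]
force: [0.3, 0.9, -0.9]
grip_width: 0.388
1.0689
0.0017285636184352848 0.3883265245471543
```

View pics/w9c.png

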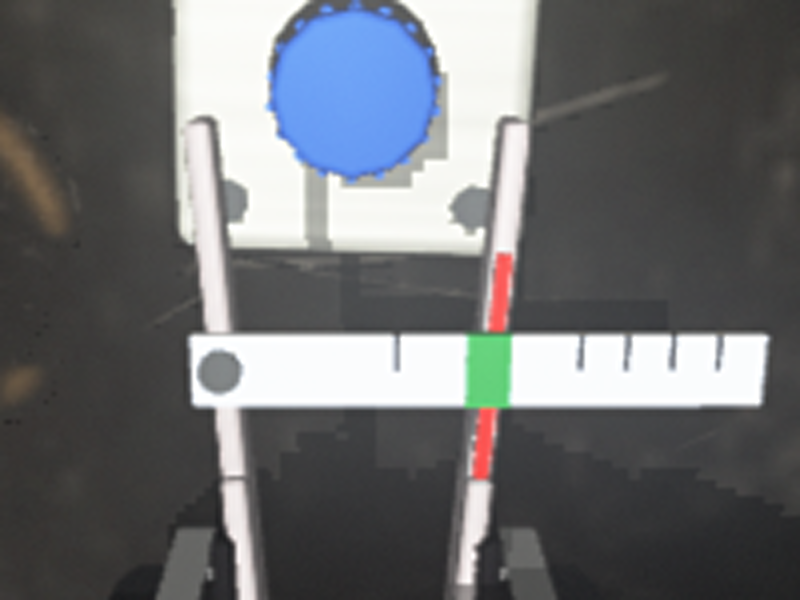

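Nothing has moved. The red pointer is at about 492 and the mark centre at about 489 in the crop, and the tips straddle the cap. I'm handing in.

```bash
python3 -c "
from workcell import *
print(hand_in())"
```

```text
the job is handed in; nothing more can be done
None
```

The job is done and handed in at about 15 s. The arm is holding the forceps at the marked gap over the capped vial.

- **Cap:** I pressed it with the closed fingers until it stopped hard. The fingertips were then at z = 0.058 m and the force had risen to 13 N, against about 5 N while it was moving. The red neck ring can no longer be seen.
- **Forceps:** I took them by the black grip plates, squeezed them and lifted them off the rest. In the last picture the red pointer lies on the green mark, within about 0.5 mm of its middle. The gap measures about 29–30 mm.
- **Position:** The midpoint between the tips is within about 2 mm of the cap's centre, one tip on either side and about 34 mm above the cap. The side view shows the forceps level to well under 1°, and two pictures over a second apart show no movement.

No check failed. The views disagreed by about 2 mm on where the cap is sideways, which is within the calibration error. The arm never went near the crucible or the tin, and they look unmoved in the last top view. The USB stick was partly hidden by the arm at the end, but nothing came near it.

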